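# Set a fragile printed tower on the free painting stand

## Robot

A 6-joint arm with a two-finger parallel gripper is mounted at the origin on the work surface. World frame = base frame: x ahead of the robot, y to its left, z up, the work surface at z = 0. Lengths are in mm, angles in rad, forces in N, time in s.
With the tool pointing down it reaches from about 350 to 875 mm from the base axis. Payload 4.2 kg.
Tool frame: the origin (TCP) lies at the very end of the fingers, on their centre line; the grasp point (between the pads) lies 19 mm behind it; z points along the fingers, y is the line along which they close (so a half turn about z gives the same grasp; the last joint's range is limited). The gripper opens to 85 mm and grips with 20 to 120 N. Pads are 22 mm wide; open, the fingers measure 114 mm over their backs; the gripper's body (76 mm by 85 mm) begins 54 mm behind the grasp point. The pads swing forward as they close: fully open they stand 13 mm farther back than shut.
Start: joints at [1.443, 0.385, 0.008, 0, -1.194, -0.259], TCP at [235.734, 578.817, 231.312] pointing down, gripper open.
Joint ranges: [-3.14, 3.14], [-1.21, 2.06], [-1.07, 1.41], [-3.16, 2.05], [-2.99, -0.16], [-3.1, 3.1]. Speed limits (rad/s): [2.79, 2.79, 3.14, 3.14, 3.14, 3.14].

## Interface

Orientations are given as a unit quaternion [x, y, z, w].
In Python, from bench import monitor, get_image, camera_info, job_done gives the robot as it stands.
- The arm moves only by the tool send_rows, never from a script. Its argument "series" is a list of rows, each a list of 3 entries, a list of its own where there are three numbers: the shift along the tool's x, y, z in mm, then the turn, a rotation vector about the tool's x, y, z in rad, then the finger opening in mm, from 0 to 85.4. A call has 1 to 8 rows; each row shifts and turns the commanded pose from where the row before left it, along the tool's axes as they then stand; what a row does not reach is not made up. A row lasts 1/10 s, in which the tool goes at most 50 mm and 8.59 degrees, less where a joint would pass 70% of its speed; a pose out of reach is approached as far as the arm can. A call with a gripper value outside its range is refused whole. The fingers move at their own pace and stop on an object; the grip force is fixed at half the most. Time passes only in rows, so rows that do not move let the fingers close. It gives the time, the measured TCP pose, the force, the opening and the grip force at its end, in the units of the state.
- monitor.read_state(): the state, without advancing time (a new reading comes with each control period).
- get_image(name): name is "scene" or "top" or "wrist"; returns the picture (480x640x3 uint8, red, green, blue); there is no depth.
- camera_info(name): a dict with "intrinsics" (3x3 intrinsics, pixels), "R" (3x3) and "t" (3): a world point X has camera coordinates R X + t. Camera axes: x right, y down, z forward; pixel columns grow to the right and rows downward; lengths in mm; the calibration is good to about 2 mm. A picture is of the moment at which its call begins: read the wrist's pose just before it. camera_info takes no time and is no camera call; for the wrist camera it gives the pose at the moment of the call.
- job_done(): hands the job in; it is judged then, once.
The state is a dict: "clock": time; "joints": joint angles; "joint_vel": joint speeds; "joint_efforts": joint torques, N m; "position": TCP position; "ee_rot": TCP orientation; "contact_force": force on the tool from outside, world axes, zero at the start; "wrist_torque": the same for the moment, N m; "gripper_width": finger opening in mm; "grasp_force": force on a finger pad.
Only numpy, scipy, OpenCV 4.12 (cv2) and the standard library are available. Lean on these libraries where they do the work, as an engineer would, in place of code of your own. Each camera call takes 0.05 s, during which the arm holds its last target. There are 200 camera calls.

## Task

Pick up the thin-walled resin watchtower without squeezing it hard, and set it down softly, upright in the middle of the bare cork pad on the free painting stand. Once it stands there and you have let go, swing that stand's curved spray shield fully home against its stop on the far side (the post on its rim makes a handle). Leave the other stand with its knight and shield, and everything else on the mat, as they are.

Things in the scene. Friction and masses are not known exactly. Their poses are not given: they have to be found in the camera images.
- tower: model watchtower, light grey resin, 105 mm tall, 80 to 170 g, upright on the mat. Origin at the centre of its underside. Foot 56 mm in diameter, 10 mm high; round shaft 44 mm in diameter above it, with battlements from 97 to 105 mm. Hollow and brittle: it breaks if the fingers press on it with over 70 N (both added), or if pad or stand presses or strikes it with over 25 N.
- tower_grip (a point): point on the tower's axis 72 mm above its underside, a good height to grip the round shaft, which is 44 mm in diameter from 14 mm to 97 mm height. A grip of 20 to 25 N per finger holds it well. A free fall of more than about 8 mm breaks it.
- pad: bare cork disc, 76 mm in diameter, 3 mm thick, lying fixed on the deck of the free stand, centred on it. Origin at the centre of its underside, 30 mm above the mat; its top is 33 mm above the mat. It is on stand_a or on stand_b.
- stand_a: fixed grey printed painting stand at the robot's left (+y): toothed round deck 98 mm in diameter, top 30 mm above the mat. Origin under its centre; its +x axis points to the middle of its shield when home. The shield swings round it on an arm under the deck: a curved wall 4 mm thick at 90 mm radius, spanning 100 degrees, 12 to 96 mm high, with a round post on the middle of its top rim.
- stand_b: the same painting stand on the robot's right (-y), same sizes and origin; its shield swings the other way round.
- shield_a (a joint): angle of stand_a's curved shield about the stand's vertical axis. 0 = home against its stop, its middle then in the direction of stand_a's own +x (far from the robot); grows to 2.2 as it swings counter-clockwise seen from above, towards the stand's own +y. Starts at 1.0 to 1.9. Takes about 1.1 N at the post (friction); stays where left.
- shield_b (a joint): angle of stand_b's curved shield about the stand's vertical axis. 0 = home against its stop, its middle then in the direction of stand_b's own +x (far from the robot); grows to 2.2 as it swings clockwise seen from above, towards the stand's own -y. Starts at 1.0 to 1.9. Takes about 1.1 N at the post (friction); stays where left.
- post_a (a point): centre of the top of the post on stand_a's shield, 132 mm above the mat and 90 mm from the stand's axis; the post (14 mm diameter) reaches 36 mm down from here to the wall's rim. Its position turns with the shield.
- post_b (a point): the same point on stand_b's shield.
- knight: printed knight figure with a lance on a round foot 52 mm in diameter, 90 mm tall, standing loose in the middle of the occupied stand's deck. Origin at the centre of its underside. Leave alone.
- bottle_1: small paint bottle, 28 mm diameter, 75 mm tall, standing on the mat beyond the tower; origin under its centre. Bystander.
- bottle_2: a second such paint bottle. Bystander.
- gear_disc: grey toothed disc with a hub, 66 mm diameter, 19 mm high, flat on the mat near the robot; origin under its centre. Bystander.
- putty_jar: low jar with lid, 54 mm diameter, 45 mm tall, on the mat near the robot; origin under its centre. Bystander.
- brush: paint brush 170 mm long lying across the mat at the far right; origin under its middle. Bystander.
- rock_handle: dark faceted model holder, 72 mm wide, 75 mm tall, on the mat at the far left; origin under its centre. Bystander.
Mind the look-alikes: they are no part of the job. What is shaped like the stand_a but orange or pink is not meant. What is shaped like the stand_b but blue is not meant.

How it is judged:
By the outcome, as a careful person would: the job done as asked, in the order asked, and still so for the second after the job is handed in, with the robot touching nothing.
It also fails if it takes over 58 s, if anything falls off the work surface, if the arm or the gripper's body presses on something with over 40 N, if the wrist force passes 120 N, or if a joint passes its speed limit or range.

## Working session

There is one attempt and no reset: what is moved stays moved. The work goes in short steps, Python scripts to look and compute and a tool call to move; the robot and the scene stay as the last step left them, time stands still between calls to the robot, and variables do not carry over. Pictures are saved under pics/ and viewed, at most 10 in all, crops included, and the job is handed in when it is done.

Besides the shell and the picture viewer there is one more tool, called after ">>>" by a JSON object that holds its "op" and its "data", one argument or row to a line. send_rows: Moves the arm, as the interface text tells. Its arguments: {"type":"object","properties":{"series":{"type":"array"}},"required":["series"]}

```bash
ls; mkdir -p pics; python3 - <<'E'
from bench import monitor,get_image,camera_info
import cv2,numpy as np
s=monitor.read_state();print(s)
for n in("scene","top"):
    im=get_image(n);cv2.imwrite(f"pics/{n}0.png",im[:,:,::-1])
    c=camera_info(n);print(n,c)
E
```

```text
pics
{'clock': 0.0, 'joints': array([ 1.44256832e+00,  3.85575694e-01,  6.64593479e-03, -4.84009313e-04,
       -1.19402155e+00, -2.58589485e-01]), 'joint_vel': array([-5.40464169e-04,  9.44602439e-04, -1.15843116e-03,  5.15899236e-05,
       -6.70009016e-04,  3.36462761e-04]), 'joint_efforts': array([ 2.10253957e-04, -3.92291522e+01,  1.88397521e+01,  4.18630421e+00,
       -4.63729579e-03,  1.06204592e-07]), 'position': array([235.54964446, 578.28891632, 230.22013629]), 'ee_rot': array([ 9.81337000e-01, -1.92292694e-01, -1.54273893e-04,  1.08985318e-03]), 'contact_force': array([ 0.725713  ,  0.63086546, -1.33234194]), 'wrist_torque': array([0.01829905, 0.00263648, 0.02996915]), 'grasp_force': 0.0, 'gripper_width': 85.29281328788531}
scene {'intrinsics': array([[488.19354144,   0.        , 315.24964499],
       [  0.        , 488.19354144, 237.52384205],
       [  0.        ,   0.        ,   1.        ]]), 'R': array([[-0.63010559,  0.77647919, -0.006857  ],
       [ 0.4174568 ,  0.33128999, -0.8461541 ],
       [-0.65474939, -0.53602893, -0.5328942 ]]), 't': array([ 286.83164553, -129.60711626, 1530.96303957])}
top {'intrinsics': array([[594.14967856,   0.        , 310.86171469],
       [  0.        , 594.14967856, 234.40826142],
       [  0.        ,   0.        ,   1.        ]]), 'R': array([[-0.09492228, -0.99546935,  0.00552509],
       [-0.97467451,  0.09180764, -0.20391408],
       [ 0.20248297, -0.02474116, -0.9789732 ]]), 't': array([  88.25120875,  502.31546207, 1287.89306161])}
```

View pics/scene0.png

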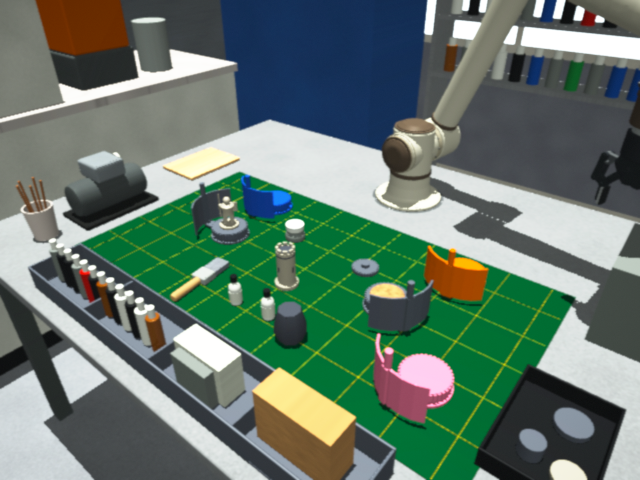

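View pics/top0.png

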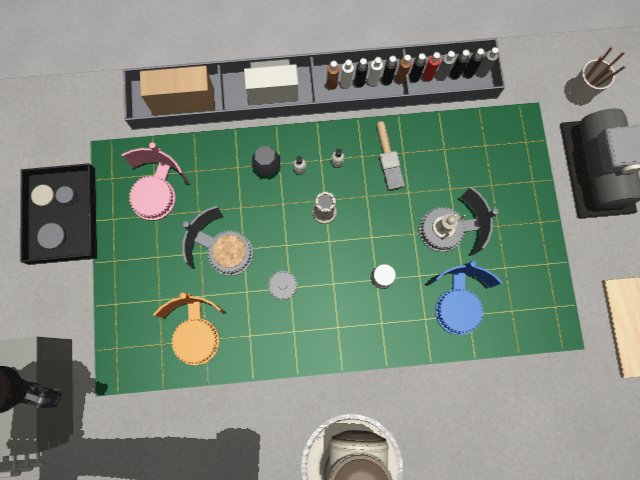

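Candidates in the top view:
- **Tower:** grey watchtower at (325,207). The knight (447,225) and the bottles (299,165) and (338,158) could be mistaken for it.
- **Stand:** the grey stand with cork at (230,252) is stand_a, and it is the free one. The others are grey with the knight (443,228), pink (152,197), orange (195,341) and blue (460,311).

I choose the tower at (325,207) and the stand at (230,252), and will check both in a close crop.

```bash
cat > h.py <<'E'
import numpy as np,cv2
from bench import monitor,get_image,camera_info
def ray(c,u,v):
    d=c["R"].T@np.linalg.solve(c["intrinsics"],[u,v,1.]);o=-c["R"].T@c["t"];return o,d
def onz(c,u,v,z):
    o,d=ray(c,u,v);return o+d*(z-o[2])/d[2]
def proj(c,X):
    p=c["intrinsics"]@(c["R"]@np.asarray(X,float)+c["t"]);return p[:2]/p[2]
E
python3 - <<'E'
from h import *
t=cv2.imread("pics/top0.png");s=cv2.imread("pics/scene0.png")
a=cv2.resize(t[175:290,170:350],(720,460)[:2] if 0 else None,fx=4,fy=4,interpolation=cv2.INTER_CUBIC)
cv2.imwrite("pics/crop_top.png",a)
b=cv2.resize(s[235:345,260:440],None,fx=4,fy=4,interpolation=cv2.INTER_CUBIC)
cv2.imwrite("pics/crop_scene.png",b)
c=camera_info("top");cs=camera_info("scene")
hsv=cv2.cvtColor(t,cv2.COLOR_BGR2HSV)
m=cv2.inRange(hsv,(8,60,110),(22,200,255));m[:230]=0;m[280:]=0;m[:,:200]=0;m[:,260:]=0
k=max(cv2.findContours(m,0,1)[0],key=cv2.contourArea)
(u,v),ax,_=cv2.fitEllipse(cv2.convexHull(k));print("cork",u,v,ax,onz(c,u,v,33))
hs=cv2.cvtColor(s,cv2.COLOR_BGR2HSV)
# tower: non-green region
for im,h,cc,box,n in((t,hsv,c,(180,230,300,345),"t"),(s,hs,cs,(232,300,265,305),"s")):
    m=255-cv2.inRange(h,(40,100,20),(90,255,255));M=np.zeros_like(m);y0,y1,x0,x1=box;M[y0:y1,x0:x1]=m[y0:y1,x0:x1]
    k=max(cv2.findContours(M,0,1)[0],key=cv2.contourArea);print(n,cv2.boundingRect(k),cv2.contourArea(k))
    for y in range(y0,y1,3):
        xs=np.where(M[y])[0]
        if len(xs):print(y,xs.min(),xs.max(),end="; ")
    print()
E
```

```text
cork 228.6287078857422 250.92840576171875 (32.02390670776367, 33.12663650512695) [491.59239588 229.58004248  33.        ]
t (300, 180, 45, 50) 681.0
180 322 323; 183 322 324; 186 323 324; 189 323 324; 192 319 331; 195 317 334; 198 316 344; 201 300 335; 204 314 335; 207 313 335; 210 312 336; 213 312 336; 216 313 335; 219 314 334; 222 317 331; 225 327 333; 228 316 328; 
s (274, 232, 31, 59) 1059.5
232 286 304; 235 285 304; 238 286 303; 241 283 300; 244 277 293; 247 275 294; 250 275 294; 253 275 294; 256 276 294; 259 276 294; 262 277 294; 265 277 294; 268 277 295; 271 277 295; 274 277 294; 277 276 297; 280 274 298; 283 275 298; 286 276 296; 289 265 293; 292 265 268; 295 265 268; 298 265 273;
```

View pics/crop_top.png

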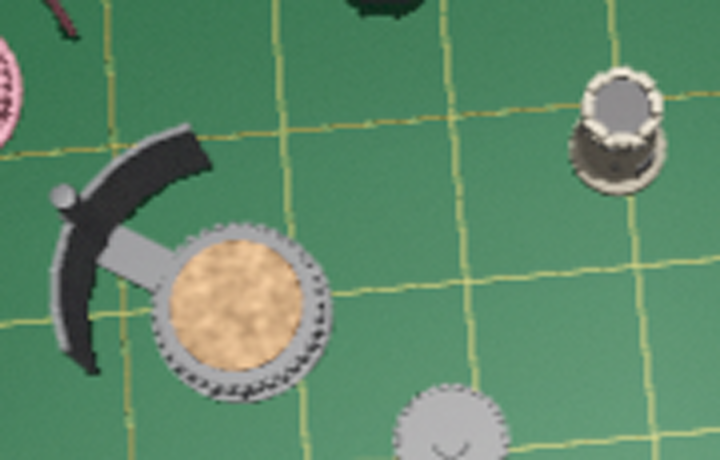

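View pics/crop_scene.png

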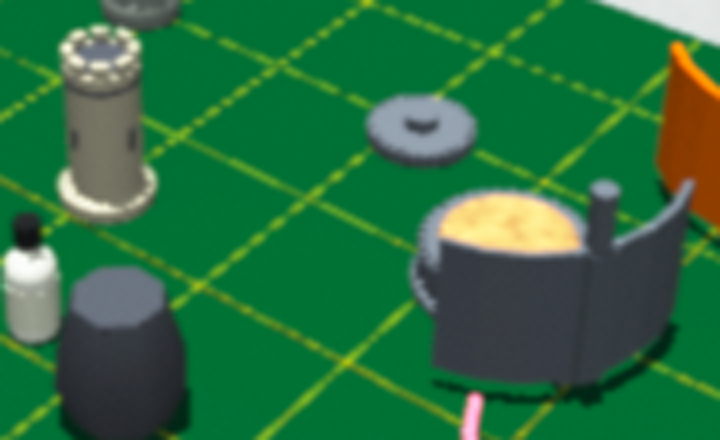

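```bash
python3 - <<'E'
from h import *
c=camera_info("top");cs=camera_info("scene")
def tri(a,b):
    o1,d1=ray(c,*a);o2,d2=ray(cs,*b)
    k=np.linalg.lstsq(np.c_[d1,-d2],o2-o1,rcond=None)[0];p,q=o1+k[0]*d1,o2+k[1]*d2
    return (p+q)/2,np.linalg.norm(p-q)
f=lambda x,y:(170+x/4-.4,175+y/4-.4);g=lambda x,y:(260+x/4-.4,235+y/4-.4)
print("tower top",tri(f(622,106),g(101,50)),onz(c,*f(622,106),105),onz(cs,*g(101,50),105))
print("foot edge mid top-cam",onz(c,324.2,211.5,5))
for y in (280,282):print("foot scene",onz(cs,286,y,5))
print("post",tri(f(61,192),g(605,187)),onz(c,*f(61,192),132),onz(cs,*g(605,187),132))
print("deck",onz(c,*f(241,311),30))
print("cork scene ell",onz(cs,*g(511,228),33))
for P in([491.6,229.6,33],[491.6,229.6,30]):print(proj(cs,P))
P=onz(c,*f(61,192),132);d=P-[491.6,229.6,132];print("r",np.hypot(*d[:2]),"ang",np.arctan2(d[1],d[0]))
E
```

```text
tower top (array([568.62416681,   4.02413108, 103.51214168]), np.float64(0.9485867992001027)) [568.53042443   3.72560596 105.        ] [570.09904571   6.06396748 105.        ]
foot edge mid top-cam [569.90062307   2.80377665   5.        ]
foot scene [563.59617521  -1.5176206    5.        ]
foot scene [569.39972031   3.70094728   5.        ]
post (array([541.2640608 , 306.82495974, 134.29966605]), np.float64(2.1225070666362535)) [542.31431673 306.31160988 132.        ] [537.91230164 306.39586241 132.        ]
deck [488.62676161 227.38717835  30.        ]
cork scene ell [482.56586957 227.08782999  33.        ]
[386.13030769 294.07104492]
[386.03379345 295.14471646]
r 91.95984456190669 ang 0.9866550148107345
```

The crops show the watchtower with its battlements (top centre about (325,201) in the top view). They also show the grey stand carrying bare cork at (229,251), with its post top at (185,223). The choice is confirmed: tower at about (569,3.5), pad at about (491,229), post radius 92 against a nominal 90. Next I move above the tower.

>>> {"op": "send_rows", "data": {
  "series": [
    [[33,25.4,0],[0,0,0],85],
    [[33,25.4,0],[0,0,0],85],
    [[33,25.4,0],[0,0,0],85],
    [[33,25.4,0],[0,0,0],85],
    [[33,25.4,0],[0,0,0],85],
    [[33,25.4,0],[0,0,0],85],
    [[33,25.4,0],[0,0,0],85],
    [[33,25.4,0],[0,0,0],85]
  ]
}}

```text
clock: 0.9
position: [403.9, 289.3, 231.1]
ee_rot: [0.981, -0.192, -0.0, 0.0]
contact_force: [0.4, 0.5, 0.6]
gripper_width: 85.1
grasp_force: 0.0
```

>>> {"op": "send_rows", "data": {
  "series": [
    [[33,25.4,0],[0,0,0],85],
    [[33,25.4,0],[0,0,0],85],
    [[33,25.4,0],[0,0,0],85],
    [[33,25.4,0],[0,0,0],85],
    [[33,25.4,0],[0,0,0],85],
    [[33,25.4,0],[0,0,0],85],
    [[0,0,0],[0,0,0],85],
    [[0,0,0],[0,0,0],85]
  ]
}}

```text
clock: 1.7
position: [529.4, 74.2, 230.6]
ee_rot: [0.981, -0.193, -0.001, 0.0]
contact_force: [-0.6, 1.1, 0.2]
gripper_width: 85.1
grasp_force: 0.0
```

```bash
cat >> h.py <<'E'
from scipy.spatial.transform import Rotation as Ro
def go(T):
    s=monitor.read_state();R=Ro.from_quat(s["ee_rot"]).as_matrix()
    print("t",round(s["clock"],2),"pos",s["position"].round(1),"tool delta",(R.T@(np.array(T)-s["position"])).round(1),"xaxis",R[:,0].round(3),"zaxis",R[:,2].round(4),"j",s["joints"].round(2))
E
python3 - <<'E'
from h import *
go([569,3.5,200]);c=camera_info("wrist");np.save("w1.npy",np.c_[c["R"],c["t"]]);im=get_image("wrist");cv2.imwrite("pics/w1.png",im[:,:,::-1])
print(c["intrinsics"],-c["R"].T@c["t"],c["R"][2])
for z in(0,10,97,105):print(z,proj(c,[569,3.5,z]))
E
```

```text
t 1.7 pos [529.4  74.2 230.6] tool delta [63.5 50.4 30.6] xaxis [ 0.925 -0.38  -0.001] zaxis [-1.4e-03 -3.0e-04 -1.0e+00] j [ 0.44  0.23 -0.21 -0.   -1.13  0.74]
[[337.71399205   0.         317.74853057]
 [  0.         337.71399205 245.07248813]
 [  0.           0.           1.        ]] [592.97689055  47.86484835 372.74641465] [-0.24988302  0.10233076 -0.96285351]
0 [364.63260064 155.53893164]
10 [365.92286633 155.6810155 ]
97 [381.07546276 157.34961707]
105 [382.9604134  157.55718754]
```

View pics/w1.png

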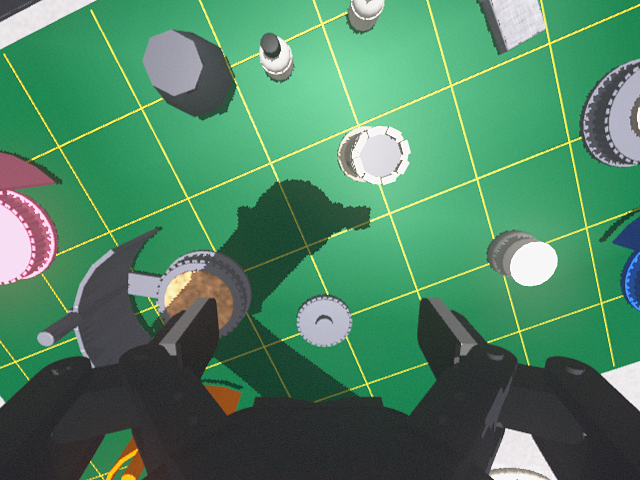

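```bash
python3 - <<'E'
from h import *
c=camera_info("wrist")
im=cv2.imread("pics/w1.png");h=cv2.cvtColor(im,cv2.COLOR_BGR2HSV)
m=255-cv2.inRange(h,(30,90,20),(95,255,255));M=np.zeros_like(m);M[120:190,335:415]=m[120:190,335:415]
M=cv2.morphologyEx(M,cv2.MORPH_OPEN,np.ones((5,5)))
k=max(cv2.findContours(M,0,1)[0],key=cv2.contourArea);x,y,w,hh=cv2.boundingRect(k);print(x,y,w,hh)
P=k[:,0,:];Q=P[P[:,0]>378]   # right half of the top rim
A=np.c_[2*Q,np.ones(len(Q))];s=np.linalg.lstsq(A,(Q**2).sum(1).astype(float),rcond=None)[0];r=np.sqrt(s[2]+s[0]**2+s[1]**2);print("rim circ",s[:2],r,onz(c,*s[:2],105),"r mm",r/337.7*278)
print("pred 2ndview",onz(c,380.5,155.5,105))
Q=P[P[:,0]<352];A=np.c_[2*Q,np.ones(len(Q))];s=np.linalg.lstsq(A,(Q**2).sum(1).astype(float),rcond=None)[0];print("foot circ",s,onz(c,*s[:2],10))
go([569,3,200])
print("post",onz(c,46,339,132)); print("proj post/deck",proj(c,[542,306,132]),proj(c,[490.5,229,33]))
E
```

```text
338 126 72 58
rim circ [380.23024882 154.21471108] 28.850383188659965 [572.02398677   5.46705053 105.        ] r mm 23.750093356373913
pred 2ndview [571.04644109   5.59191643 105.        ]
foot circ [ 3.65872478e+02  1.54201850e+02 -1.56843430e+05] [570.33931905   3.91072586  10.        ]
t 1.75 pos [529.1  75.  230.8] tool delta [64.2 51.6 30.8] xaxis [ 0.926 -0.378 -0.001] zaxis [-1.1e-03 -2.0e-04 -1.0e+00] j [ 0.44  0.23 -0.21 -0.   -1.13  0.74]
post [540.33374885 306.07825174 132.        ]
proj post/deck [ 44.87882784 337.26047133] [201.16722569 304.27677018]
```

>>> {"op": "send_rows", "data": {
  "series": [
    [[21.4,16.5,0],[0,0,0],85],
    [[21.4,16.5,0],[0,0,0],85],
    [[21.4,16.5,0],[0,0,0],85],
    [[0,0,20],[0,0,0],85],
    [[0,0,40],[0,0,0],85],
    [[0,0,30],[0,0,0],85],
    [[0,0,15],[0,0,0],85],
    [[0,0,0],[0,0,0],85]
  ]
}}

```text
clock: 2.55
position: [568.1, 6.1, 123.7]
ee_rot: [0.982, -0.191, -0.003, 0.001]
contact_force: [-0.1, 0.5, 0.4]
gripper_width: 84.9
grasp_force: 0.0
```

```bash
python3 - <<'E'
from h import *
go([570,4.5,50]);c=camera_info("wrist");im=get_image("wrist");cv2.imwrite("pics/w2.png",im[:,:,::-1])
h=cv2.cvtColor(im[:,:,::-1].copy(),cv2.COLOR_BGR2HSV)
for z in (105,10):print(z,proj(c,[570,4.5,z]))
E
```

```text
t 2.55 pos [568.1   6.1 123.7] tool delta [ 2.7  0.6 73.7] xaxis [ 0.927 -0.376 -0.005] zaxis [-0.006  -0.0012 -1.    ] j [ 0.3   0.39 -0.28 -0.   -0.91  0.89]
105 [318.75784652 285.12670014]
10 [318.06526902 238.03551822]
```

View pics/w2.png

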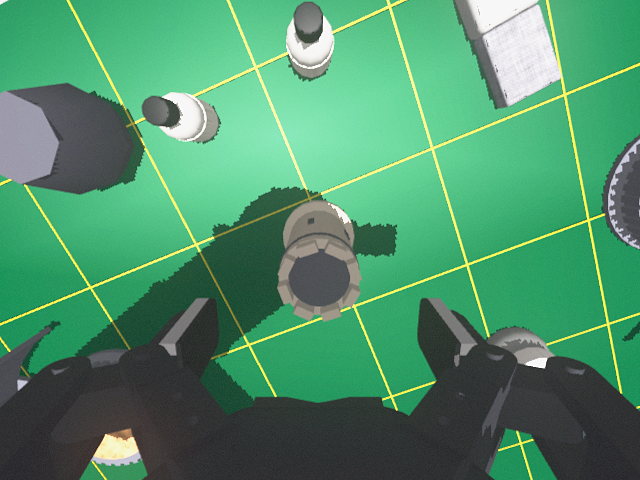

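Wrist view: the tower stands between the open fingers, rim centre at about (319,279) and foot at about (318,237). The rim reads 2–3 mm further along tool x than planned, so I correct by half of that and go down.

>>> {"op": "send_rows", "data": {
  "series": [
    [[1.5,0,15],[0,0,0],85],
    [[0,0,20],[0,0,0],85],
    [[0,0,20],[0,0,0],75],
    [[0,0,15],[0,0,0],65],
    [[0,0,4],[0,0,0],60],
    [[0,0,0],[0,0,0],55],
    [[0,0,0],[0,0,0],52],
    [[0,0,0],[0,0,0],50]
  ]
}}

```text
clock: 3.4
position: [572.5, 4.9, 53.7]
ee_rot: [0.981, -0.192, 0.001, -0.001]
contact_force: [-0.5, -0.6, -0.3]
gripper_width: 50.2
grasp_force: 0.0
```

>>> {"op": "send_rows", "data": {
  "series": [
    [[0,0,0],[0,0,0],49],
    [[0,0,0],[0,0,0],48],
    [[0,0,0],[0,0,0],47],
    [[0,0,0],[0,0,0],46],
    [[0,0,0],[0,0,0],46],
    [[0,0,0],[0,0,0],46]
  ]
}}

```text
clock: 4.0
position: [571.6, 4.6, 52.3]
ee_rot: [0.981, -0.192, -0.0, 0.0]
contact_force: [0.1, 0.4, -0.7]
gripper_width: 45.8
grasp_force: 0.0
```

>>> {"op": "send_rows", "data": {
  "series": [
    [[0,0,0],[0,0,0],45],
    [[0,0,0],[0,0,0],44.5],
    [[0,0,0],[0,0,0],44],
    [[0,0,0],[0,0,0],44]
  ]
}}

```text
clock: 4.4
position: [571.5, 4.4, 52.4]
ee_rot: [0.981, -0.192, -0.0, 0.0]
contact_force: [-0.1, -1.7, 0.9]
gripper_width: 44.2
grasp_force: 0.8
```

>>> {"op": "send_rows", "data": {
  "series": [
    [[0,0,0],[0,0,0],43.7],
    [[0,0,0],[0,0,0],43.7]
  ]
}}

```text
clock: 4.6
position: [571.5, 4.4, 52.4]
ee_rot: [0.981, -0.192, -0.0, 0.0]
contact_force: [0.1, -1.3, 1.1]
gripper_width: 44.1
grasp_force: 6.3
```

>>> {"op": "send_rows", "data": {
  "series": [
    [[0,0,0],[0,0,0],43.3],
    [[0,0,0],[0,0,0],43.3]
  ]
}}

```text
clock: 4.8
position: [571.5, 4.4, 52.4]
ee_rot: [0.981, -0.192, -0.0, 0.0]
contact_force: [-0.4, -2.1, 0.9]
gripper_width: 43.9
grasp_force: 16.1
```

>>> {"op": "send_rows", "data": {
  "series": [
    [[0,0,0],[0,0,0],43.1],
    [[0,0,0],[0,0,0],43.1]
  ]
}}

```text
clock: 5.0
position: [571.5, 4.5, 52.4]
ee_rot: [0.981, -0.192, -0.0, 0.0]
contact_force: [-1.0, -2.5, 3.0]
gripper_width: 43.6
grasp_force: 21.3
```

>>> {"op": "send_rows", "data": {
  "series": [
    [[0,0,-3],[0,0,0],43.1],
    [[0,0,-8],[0,0,0],43.1],
    [[0,0,-15],[0,0,0],43.1],
    [[0,0,-15],[0,0,0],43.1],
    [[0,0,-15],[0,0,0],43.1],
    [[0,0,-10],[0,0,0],43.1],
    [[0,0,-4],[0,0,0],43.1],
    [[0,0,0],[0,0,0],43.1]
  ]
}}

```text
clock: 5.8
position: [571.9, 4.8, 122.8]
ee_rot: [0.981, -0.192, 0.001, -0.0]
contact_force: [-0.5, 0.3, -1.4]
gripper_width: 43.6
grasp_force: 21.4
```

```bash
python3 - <<'E'
from h import *
go([491,229,122]);s=monitor.read_state();print(s["grasp_force"],s["gripper_width"],s["contact_force"])
E
```

```text
t 5.8 pos [571.9   4.8 122.8] tool delta [-159.5 -177.1    0.8] xaxis [ 0.926 -0.377  0.001] zaxis [ 1.1e-03  5.0e-04 -1.0e+00] j [ 0.29  0.4  -0.27 -0.   -0.9   0.89]
21.364419758319855 43.6066948383497 [-0.50622803  0.28334801 -1.41032744]
```

>>> {"op": "send_rows", "data": {
  "series": [
    [[-10,-6,0],[0,0,0],43.1],
    [[-24,-14,0],[0,0,0],43.1],
    [[-32,-18,0],[0,0,0],43.1],
    [[-36,-20,0],[0,0,0],43.1],
    [[-36,-20,0],[0,0,0],43.1],
    [[-32,-18,0],[0,0,0],43.1],
    [[-24,-14,0],[0,0,0],43.1],
    [[-14,-7,0],[0,0,0],43.1]
  ]
}}

```text
clock: 6.6
position: [420.9, 192.7, 121.7]
ee_rot: [0.982, -0.191, -0.001, 0.0]
contact_force: [-0.2, -0.7, -1.1]
gripper_width: 43.3
grasp_force: 21.4
```

>>> {"op": "send_rows", "data": {
  "series": [
    [[0,0,0],[0,0,0],43.1],
    [[0,0,0],[0,0,0],43.1],
    [[0,0,0],[0,0,0],43.1]
  ]
}}

```text
clock: 6.9
position: [423.1, 191.0, 122.0]
ee_rot: [0.981, -0.192, -0.0, 0.0]
contact_force: [-0.1, -0.1, -1.7]
gripper_width: 43.3
grasp_force: 21.4
```

```bash
python3 - <<'E'
from h import *
go([491,229,122]);c=camera_info("wrist");im=get_image("wrist");cv2.imwrite("pics/w3.png",im[:,:,::-1])
h=cv2.cvtColor(im,cv2.COLOR_RGB2HSV);m=cv2.inRange(h,(8,50,60),(24,220,255))
k=sorted(cv2.findContours(m,0,1)[0],key=cv2.contourArea)[-2:]
for q in k:
    (u,v),ax,_=cv2.fitEllipse(cv2.convexHull(q));print(u,v,ax,cv2.boundingRect(q),onz(c,u,v,33))
print(proj(c,[491,229,33]))
E
```

```text
t 6.9 pos [423.1 191.  122. ] tool delta [ 48.5 -60.9  -0.1] xaxis [ 0.926 -0.378 -0.   ] zaxis [-6.e-04 -5.e-04 -1.e+00] j [ 0.78  0.23 -0.53 -0.   -0.81  0.41]
187.69285583496094 425.98974609375 (23.895748138427734, 46.2430305480957) (174, 404, 26, 46) [322.61694885 349.19220827  33.        ]
224.50135803222656 177.01571655273438 (108.33661651611328, 116.88837432861328) (169, 121, 112, 114) [494.58868838 229.25092514  33.        ]
[227.2104046  181.87607476]
```

View pics/w3.png

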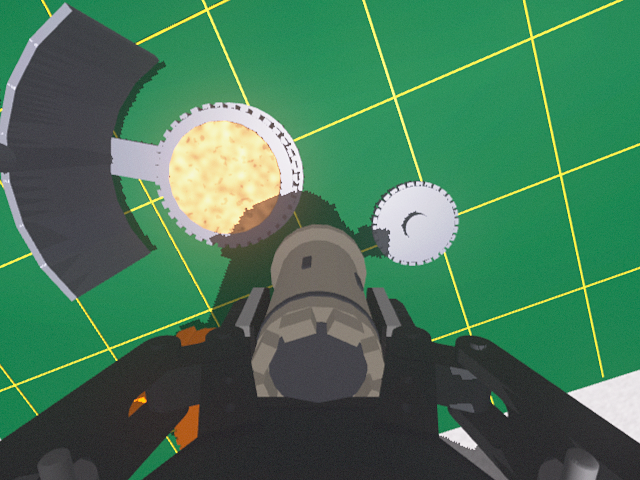

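```bash
python3 - <<'E'
from h import *
c=camera_info("wrist");s=monitor.read_state();R=Ro.from_quat(s["ee_rot"]).as_matrix();x=R[:,0];p=s["position"]
for z in(69.6,79.6,0.1):
    q=p.copy();q[2]=z;print(z,"far edge",proj(c,q+28*x),"ctr",proj(c,q))
q[2]=174.6;print("rim far/near/ctr",proj(c,q+24*x),proj(c,q-24*x),proj(c,q))
im=cv2.imread("pics/w3.png");print(im[215:245:2,318].tolist())
E
```

```text
69.6 far edge [317.28442754 222.66783659] ctr [317.32809995 267.71018941]
79.6 far edge [317.26267135 226.33840577] ctr [317.30932039 273.4497254 ]
0.1 far edge [317.39200409 204.51819   ] ctr [317.4219969  239.01277333]
rim far/near/ctr [316.85907652 310.10548127] [317.04696398 442.87761427] [316.95880224 380.57743798]
[[53, 75, 52], [54, 75, 52], [54, 72, 52], [54, 74, 52], [48, 70, 41], [101, 110, 119], [100, 109, 117], [122, 132, 142], [120, 132, 142], [123, 134, 146], [122, 132, 143], [122, 134, 142], [120, 132, 140], [95, 105, 114], [100, 110, 116]]
```

The wrist view shows the cork disc at (224,177), the tower held between the fingers with its foot's far edge at row 225, and the shield at left. Fusing the views puts the pad at about (493.5,229) and the TCP target at (494.5,229).

>>> {"op": "send_rows", "data": {
  "series": [
    [[5,-6,0],[0,0,0],43.1],
    [[11,-13,0],[0,0,0],43.1],
    [[14,-17,0],[0,0,0],43.1],
    [[12,-15,0],[0,0,0],43.1],
    [[7,-8,0],[0,0,0],43.1],
    [[2.7,-3.1,0],[0,0,0],43.1],
    [[0,0,0],[0,0,0],43.1],
    [[0,0,0],[0,0,0],43.1]
  ]
}}

```text
clock: 7.75
position: [493.8, 228.8, 122.1]
ee_rot: [0.981, -0.192, -0.0, 0.0]
contact_force: [-0.1, -0.1, -1.8]
gripper_width: 43.5
grasp_force: 21.4
```

>>> {"op": "send_rows", "data": {
  "series": [
    [[0,0,4],[0,0,0],43.1],
    [[0,0,8],[0,0,0],43.1],
    [[0,0,8],[0,0,0],43.1],
    [[0,0,6],[0,0,0],43.1],
    [[0,0,3],[0,0,0],43.1],
    [[0,0,1],[0,0,0],43.1],
    [[0,0,0],[0,0,0],43.1],
    [[0,0,0],[0,0,0],43.1]
  ]
}}

```text
clock: 8.55
position: [494.6, 229.6, 92.5]
ee_rot: [0.981, -0.192, 0.0, -0.0]
contact_force: [0.2, -0.6, -0.8]
gripper_width: 43.5
grasp_force: 21.4
```

```bash
python3 - <<'E'
from h import *
go([494.5,229,86])
s=get_image("scene");t=get_image("top")
a=cv2.resize(s[215:345,340:460],None,fx=4,fy=4,interpolation=2);b=cv2.resize(t[190:290,170:250],None,fx=4.5,fy=4.5,interpolation=2)
o=np.zeros((520,780,3),np.uint8);o[:,:480]=a[:520];b=cv2.resize(b,(300,375));o[:375,480:]=b;cv2.imwrite("pics/place.png",o[:,:,::-1])
E
```

```text
t 8.55 pos [494.6 229.6  92.5] tool delta [0.1 0.6 6.5] xaxis [ 0.926 -0.377  0.   ] zaxis [ 5.e-04  3.e-04 -1.e+00] j [ 0.73  0.39 -0.37  0.   -0.81  0.45]
```

View pics/place.png

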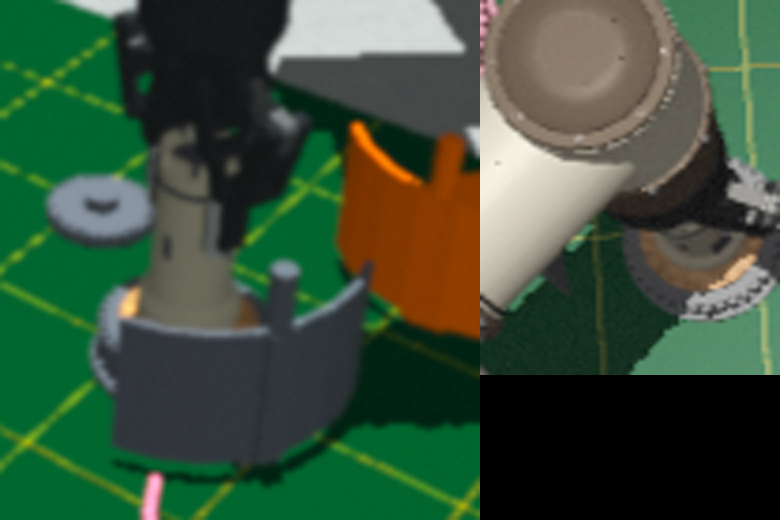

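The tower hovers upright over the middle of the cork, with a cork rim showing on both sides. Now lowering gently.

>>> {"op": "send_rows", "data": {
  "series": [
    [[0,0,1.5],[0,0,0],43.1],
    [[0,0,1.5],[0,0,0],43.1],
    [[0,0,1],[0,0,0],43.1],
    [[0,0,0.5],[0,0,0],43.1],
    [[0,0,0],[0,0,0],43.1]
  ]
}}

```text
clock: 9.15
position: [494.4, 229.4, 87.7]
ee_rot: [0.981, -0.192, -0.0, 0.0]
contact_force: [-1.1, 0.1, -2.1]
gripper_width: 43.9
grasp_force: 21.4
```

>>> {"op": "send_rows", "data": {
  "series": [
    [[0,0,0.5],[0,0,0],43.1],
    [[0,0,0.5],[0,0,0],43.1],
    [[0,0,0],[0,0,0],43.1]
  ]
}}

```text
clock: 9.45
position: [494.4, 229.4, 86.8]
ee_rot: [0.981, -0.192, -0.0, 0.0]
contact_force: [-0.6, -0.8, -1.1]
gripper_width: 43.7
grasp_force: 21.4
```

>>> {"op": "send_rows", "data": {
  "series": [
    [[0,0,0.5],[0,0,0],43.1],
    [[0,0,0],[0,0,0],43.1]
  ]
}}

```text
clock: 9.65
position: [494.4, 229.4, 86.3]
ee_rot: [0.981, -0.192, -0.0, 0.0]
contact_force: [-0.4, 0.7, -1.0]
gripper_width: 43.8
grasp_force: 21.4
```

>>> {"op": "send_rows", "data": {
  "series": [
    [[0,0,0.5],[0,0,0],43.1],
    [[0,0,0],[0,0,0],43.1]
  ]
}}

```text
clock: 9.85
position: [494.4, 229.4, 85.7]
ee_rot: [0.981, -0.192, -0.0, 0.0]
contact_force: [0.5, 0.0, -1.1]
gripper_width: 43.5
grasp_force: 21.4
```

>>> {"op": "send_rows", "data": {
  "series": [
    [[0,0,0.4],[0,0,0],43.1],
    [[0,0,0],[0,0,0],43.1]
  ]
}}

```text
clock: 10.05
position: [494.5, 229.4, 85.4]
ee_rot: [0.981, -0.192, 0.0, -0.0]
contact_force: [0.4, -0.4, -1.2]
gripper_width: 43.7
grasp_force: 21.5
```

>>> {"op": "send_rows", "data": {
  "series": [
    [[0,0,0.4],[0,0,0],43.1],
    [[0,0,0],[0,0,0],43.1]
  ]
}}

```text
clock: 10.25
position: [494.5, 229.4, 85.4]
ee_rot: [0.981, -0.192, 0.0, -0.0]
contact_force: [-1.0, -0.6, 1.7]
gripper_width: 43.8
grasp_force: 21.7
```

>>> {"op": "send_rows", "data": {
  "series": [
    [[0,0,0.3],[0,0,0],43.1],
    [[0,0,0],[0,0,0],43.1]
  ]
}}

```text
clock: 10.45
position: [494.6, 229.4, 85.4]
ee_rot: [0.981, -0.192, 0.0, -0.0]
contact_force: [-1.0, -1.2, 5.8]
gripper_width: 43.8
grasp_force: 21.9
```

Contact at 5.8 N. Releasing slowly, then straight up.

>>> {"op": "send_rows", "data": {
  "series": [
    [[0,0,-0.4],[0,0,0],43.4],
    [[0,0,0],[0,0,0],43.8],
    [[0,0,0],[0,0,0],44.3],
    [[0,0,0],[0,0,0],45],
    [[0,0,0],[0,0,0],46],
    [[0,0,0],[0,0,0],50],
    [[0,0,0],[0,0,0],57],
    [[0,0,0],[0,0,0],64]
  ]
}}

```text
clock: 11.25
position: [494.5, 229.5, 85.1]
ee_rot: [0.981, -0.192, -0.0, -0.0]
contact_force: [-0.6, 0.7, 0.1]
gripper_width: 63.7
grasp_force: 0.0
```

>>> {"op": "send_rows", "data": {
  "series": [
    [[0,0,0],[0,0,0],64],
    [[0,0,-5],[0,0,0],64],
    [[0,0,-15],[0,0,0],64],
    [[0,0,-25],[0,0,0],64],
    [[0,0,-25],[0,0,0],64],
    [[0,0,-25],[0,0,0],64],
    [[0,0,-25],[0,0,0],64],
    [[0,0,-15],[0,0,0],64]
  ]
}}

```text
clock: 12.05
position: [495.1, 229.8, 222.9]
ee_rot: [0.981, -0.192, 0.001, -0.001]
contact_force: [-0.7, 0.8, -0.7]
gripper_width: 63.8
grasp_force: 0.0
```

>>> {"op": "send_rows", "data": {
  "series": [
    [[-25,0,0],[0,0,0],30],
    [[-25,0,0],[0,0,0],10],
    [[0,0,0],[0,0,0],0],
    [[0,0,0],[0,0,0],0],
    [[0,0,0],[0,0,0],0]
  ]
}}

```text
clock: 12.55
position: [448.6, 248.3, 220.3]
ee_rot: [0.981, -0.192, 0.0, -0.0]
contact_force: [0.2, -0.2, -0.9]
gripper_width: 0.1
grasp_force: 0.0
```

```bash
python3 - <<'E'
from h import *
go([540.5,306,200]);c=camera_info("wrist");im=get_image("wrist");cv2.imwrite("pics/w4.png",im[:,:,::-1])
print(monitor.read_state()["gripper_width"])
for P in([493.2,229,138],[493.2,229,33],[540.5,306,132]):print(proj(c,P))
E
```

```text
t 12.55 pos [448.6 248.3 220.3] tool delta [ 63.3 -88.1  20.4] xaxis [ 0.926 -0.377  0.   ] zaxis [ 5.e-04  2.e-04 -1.e+00] j [ 0.82  0.2  -0.28  0.   -1.09  0.36]
0.17042106759506223
[318.95772962 182.62825263]
[318.66810369 172.70038408]
[184.29445406 159.32177115]
```

View pics/w4.png

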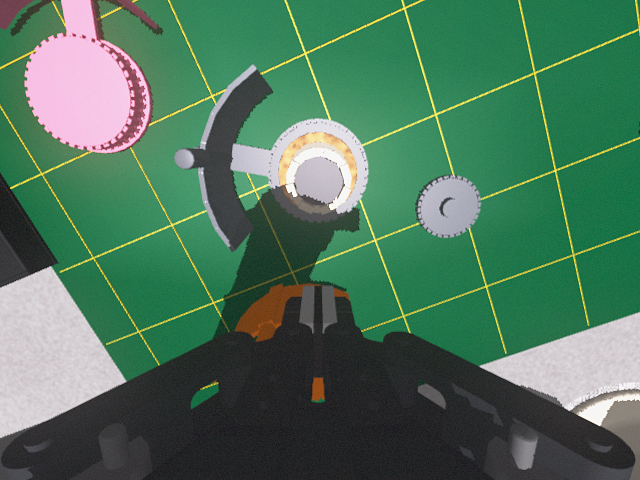

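The tower stands alone, concentric on the cork (top (319,181), deck (319,170)). The post top is at (184,158), so the post is at about (541,306): radius 90.6, angle 1.016. I will cage the post loosely between the fingers, tool y tangential, and swing it.

>>> {"op": "send_rows", "data": {
  "series": [
    [[10,-14,0],[0,0,0],40],
    [[22,-30,0],[0,0,0],40],
    [[22,-30,0],[0,0,0],40],
    [[9.8,-14.2,0],[0,0,0],40],
    [[0,0,0],[0,0,-0.14],40],
    [[0,0,0],[0,0,-0.14],40],
    [[0,0,0],[0,0,-0.14],40],
    [[0,0,0],[0,0,-0.14],40]
  ]
}}

```text
clock: 13.4
position: [541.2, 305.5, 219.5]
ee_rot: [0.996, 0.089, -0.0, 0.0]
contact_force: [0.3, -0.6, -0.8]
gripper_width: 40.6
grasp_force: 0.0
```

>>> {"op": "send_rows", "data": {
  "series": [
    [[0,0,0],[0,0,-0.14],40],
    [[0,0,0],[0,0,-0.14],40],
    [[0,0,0],[0,0,-0.14],40],
    [[0,0,0],[0,0,-0.14],40],
    [[0,0,0],[0,0,-0.14],40],
    [[0,0,0],[0,0,-0.14],40],
    [[0,0,0],[0,0,0],40],
    [[0,0,0],[0,0,0],40]
  ]
}}

```text
clock: 14.2
position: [540.9, 305.6, 219.7]
ee_rot: [0.875, 0.484, -0.0, 0.0]
contact_force: [-0.0, -0.1, 0.7]
gripper_width: 39.8
grasp_force: 0.0
```

```bash
python3 - <<'E'
from h import *
go([541,306,103]);s=monitor.read_state();print(s["gripper_width"])
c=camera_info("wrist");im=get_image("wrist");cv2.imwrite("pics/w5.png",im[:,:,::-1]);print(proj(c,[541,306,132]))
E
```

```text
t 14.2 pos [540.9 305.6 219.7] tool delta [ 5.000e-01 -1.000e-01  1.167e+02] xaxis [ 0.532  0.847 -0.001] zaxis [-4.e-04 -4.e-04 -1.e+00] j [ 0.77  0.39 -0.02  0.   -1.17  1.81]
39.787251064425305
[316.76517571 249.57255993]
```

View pics/w5.png

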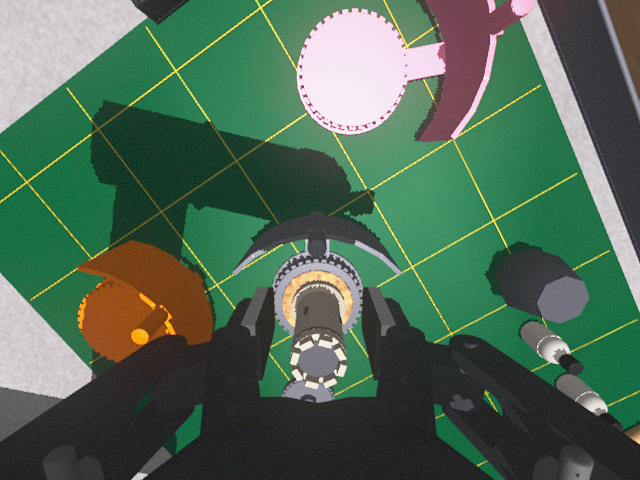

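The post top (317,246) sits exactly between the fingers, as predicted. Descending around it.

>>> {"op": "send_rows", "data": {
  "series": [
    [[0,0,10],[0,0,0],40],
    [[0,0,22],[0,0,0],40],
    [[0,0,26],[0,0,0],40],
    [[0,0,26],[0,0,0],40],
    [[0,0,18],[0,0,0],40],
    [[0,0,10],[0,0,0],40],
    [[0,0,3.5],[0,0,0],40],
    [[0,0,0],[0,0,0],40]
  ]
}}

```text
clock: 15.05
position: [540.6, 305.9, 104.5]
ee_rot: [0.874, 0.485, -0.0, 0.0]
contact_force: [-0.3, 0.2, -0.0]
gripper_width: 40.2
grasp_force: 0.0
```

>>> {"op": "send_rows", "data": {
  "series": [
    [[0,4.5,0],[0,0,0.05],40],
    [[0,4.5,0],[0,0,0.05],40],
    [[0,4.5,0],[0,0,0.05],40],
    [[0,4.5,0],[0,0,0.05],40],
    [[0,4.5,0],[0,0,0.05],40],
    [[0,4.5,0],[0,0,0.05],40],
    [[0,4.5,0],[0,0,0.05],40],
    [[0,4.5,0],[0,0,0.05],40]
  ]
}}

```text
clock: 15.85
position: [567.4, 282.3, 106.0]
ee_rot: [0.954, 0.301, 0.001, -0.0]
contact_force: [-1.4, 0.6, 0.8]
gripper_width: 40.1
grasp_force: 0.5
```

```bash
python3 - <<'E'
from h import *
s=monitor.read_state();p=s["position"]-[493.3,229,0];go([541,306,103]);print(np.hypot(*p[:2]),np.arctan2(p[1],p[0]),s["contact_force"])
E
```

```text
t 15.85 pos [567.4 282.3 106. ] tool delta [ -8.1 -34.5   3. ] xaxis [0.819 0.574 0.002] zaxis [ 0.0013  0.0015 -1.    ] j [ 0.72  0.51 -0.13 -0.   -0.93  1.47]
91.29649143635324 0.6237511152552208 [-1.420781    0.58935386  0.84564642]
```

>>> {"op": "send_rows", "data": {
  "series": [
    [[-0.2,4.5,0],[0,0,0.05],40],
    [[-0.2,4.5,0],[0,0,0.05],40],
    [[-0.2,4.5,0],[0,0,0.05],40],
    [[-0.2,4.5,0],[0,0,0.05],40],
    [[-0.2,4.5,0],[0,0,0.05],40],
    [[-0.2,4.5,0],[0,0,0.05],40],
    [[-0.2,4.5,0],[0,0,0.05],40],
    [[-0.2,4.5,0],[0,0,0.05],40]
  ]
}}

```text
clock: 16.65
position: [581.5, 249.6, 106.0]
ee_rot: [0.994, 0.105, 0.001, -0.001]
contact_force: [-0.7, 1.9, -0.2]
gripper_width: 40.1
grasp_force: 0.6
```

>>> {"op": "send_rows", "data": {
  "series": [
    [[-0.2,4.5,0],[0,0,0.05],40],
    [[-0.2,4.5,0],[0,0,0.05],40],
    [[-0.1,2.7,0],[0,0,0.03],40],
    [[0,1.8,0],[0,0,0.02],40]
  ]
}}

```text
clock: 17.05
position: [583.3, 236.0, 106.0]
ee_rot: [1.0, 0.031, 0.001, -0.001]
contact_force: [0.6, 1.7, 2.6]
gripper_width: 40.3
grasp_force: 0.6
```

>>> {"op": "send_rows", "data": {
  "series": [
    [[0,1.8,0],[0,0,0.02],40],
    [[0,1.8,0],[0,0,0.02],40],
    [[0,1.8,0],[0,0,0.02],40]
  ]
}}

```text
clock: 17.35
position: [583.0, 230.2, 104.9]
ee_rot: [1.0, 0.001, 0.0, -0.0]
contact_force: [-0.4, 1.6, 1.3]
gripper_width: 40.0
grasp_force: 0.6
```

```bash
cat >> h.py <<'E'
def ang():
    s=monitor.read_state();p=s["position"]-[493.3,229,0];x=Ro.from_quat(s["ee_rot"]).as_matrix()[:,0];print("r",np.hypot(*p[:2]).round(1),"th",np.arctan2(p[1],p[0]).round(3),"tool",np.arctan2(x[1],x[0]).round(3),s["contact_force"].round(1),"z",s["position"][2].round(1),"g",s["grasp_force"],s["joints"].round(2),s["clock"])
E
python3 -c "
from h import *
ang()"
```

```text
r 89.7 th 0.014 tool 0.002 [-0.4  1.6  1.3] z 104.9 g 0.6298059225082397 [ 0.63  0.5  -0.15  0.   -0.92  0.94] 17.35
```

>>> {"op": "send_rows", "data": {
  "series": [
    [[0,1.8,0],[0,0,0.02],40],
    [[0,1.8,0],[0,0,0.02],40],
    [[0,1.8,0],[0,0,0.02],40],
    [[0,1.8,0],[0,0,0.02],40]
  ]
}}

```text
clock: 17.75
position: [582.5, 222.7, 104.6]
ee_rot: [0.999, -0.039, -0.0, 0.0]
contact_force: [0.1, 1.3, 0.4]
gripper_width: 39.8
grasp_force: 0.6
```

>>> {"op": "send_rows", "data": {
  "series": [
    [[0,1.8,0],[0,0,0.02],40],
    [[0,1.8,0],[0,0,0.02],40],
    [[0,1.8,0],[0,0,0.02],40],
    [[0,1.8,0],[0,0,0.02],40]
  ]
}}

```text
clock: 18.15
position: [581.6, 215.6, 104.5]
ee_rot: [0.997, -0.079, -0.0, 0.0]
contact_force: [0.0, 1.3, 0.1]
gripper_width: 39.4
grasp_force: 0.6
```

```bash
python3 -c "
from h import *
ang()"
```

```text
r 89.3 th -0.151 tool -0.158 [0.  1.3 0.1] z 104.5 g 0.5540928058326244 [ 0.62  0.49 -0.17 -0.   -0.92  0.8 ] 18.15
```

>>> {"op": "send_rows", "data": {
  "series": [
    [[0,1.8,0],[0,0,0.02],40],
    [[0,1.8,0],[0,0,0.02],40]
  ]
}}

```text
clock: 18.35
position: [580.9, 212.0, 104.5]
ee_rot: [0.995, -0.099, -0.0, 0.0]
contact_force: [0.3, 0.6, 1.0]
gripper_width: 39.9
grasp_force: 0.5
```

>>> {"op": "send_rows", "data": {
  "series": [
    [[0,1.8,0],[0,0,0.02],40],
    [[0,1.8,0],[0,0,0.02],40]
  ]
}}

```text
clock: 18.55
position: [580.2, 208.5, 104.5]
ee_rot: [0.993, -0.119, -0.0, 0.0]
contact_force: [-0.9, 0.9, 0.6]
gripper_width: 39.8
grasp_force: 0.5
```

>>> {"op": "send_rows", "data": {
  "series": [
    [[0,1.8,0],[0,0,0.02],40],
    [[0,1.8,0],[0,0,0.02],40]
  ]
}}

```text
clock: 18.75
position: [579.3, 205.0, 104.5]
ee_rot: [0.99, -0.139, -0.0, 0.0]
contact_force: [-0.6, 1.3, -0.9]
gripper_width: 40.3
grasp_force: 0.5
```

>>> {"op": "send_rows", "data": {
  "series": [
    [[0,1.8,0],[0,0,0.02],40],
    [[0,1.8,0],[0,0,0.02],40]
  ]
}}

```text
clock: 18.95
position: [578.3, 201.6, 104.5]
ee_rot: [0.987, -0.159, -0.0, 0.0]
contact_force: [-0.6, 1.7, -0.4]
gripper_width: 40.1
grasp_force: 0.5
```

>>> {"op": "send_rows", "data": {
  "series": [
    [[0,1.8,0],[0,0,0.02],40],
    [[0,1.8,0],[0,0,0.02],40]
  ]
}}

```text
clock: 19.15
position: [577.6, 201.1, 104.4]
ee_rot: [0.984, -0.178, 0.001, -0.003]
contact_force: [-3.1, 13.9, -2.8]
gripper_width: 40.3
grasp_force: 5.8
```

A stop, probably: force is 14 N and the motion has halted. A small nudge will confirm it.

>>> {"op": "send_rows", "data": {
  "series": [
    [[0,0.8,0],[0,0,0],40],
    [[0,0,0],[0,0,0],40],
    [[0,0,0],[0,0,0],40]
  ]
}}

```text
clock: 19.45
position: [577.7, 201.1, 104.4]
ee_rot: [0.984, -0.177, 0.001, -0.003]
contact_force: [-1.1, 10.9, -3.3]
gripper_width: 40.1
grasp_force: 5.0
```

```bash
python3 -c "
from h import *
ang()"
```

```text
r 88.8 th -0.319 tool -0.357 [-1.1 10.9 -3.3] z 104.4 g 4.967671483755112 [ 0.6   0.47 -0.19 -0.   -0.9   0.62] 19.45
```

The position did not move under the extra push, so the shield is on its stop. Backing off within the cage gap, then straight up and away.

>>> {"op": "send_rows", "data": {
  "series": [
    [[0,-2,0],[0,0,0],40],
    [[0,-4,0],[0,0,0],40],
    [[0,-6,0],[0,0,0],40],
    [[0,-3,0],[0,0,0],40],
    [[0,0,0],[0,0,0],40],
    [[0,0,0],[0,0,0],40]
  ]
}}

```text
clock: 20.05
position: [582.3, 211.4, 104.5]
ee_rot: [0.984, -0.178, -0.0, 0.0]
contact_force: [0.1, 0.1, -0.3]
gripper_width: 40.1
grasp_force: 0.0
```

>>> {"op": "send_rows", "data": {
  "series": [
    [[0,0,-5],[0,0,0],40],
    [[0,0,-15],[0,0,0],40],
    [[0,0,-25],[0,0,0],40],
    [[0,0,-25],[0,0,0],40],
    [[0,0,-25],[0,0,0],40],
    [[0,0,-25],[0,0,0],40],
    [[0,0,-10],[0,0,0],40],
    [[0,0,0],[0,0,0],40]
  ]
}}

```text
clock: 20.85
position: [582.9, 211.8, 236.4]
ee_rot: [0.984, -0.178, 0.001, -0.001]
contact_force: [0.1, -0.6, 0.3]
gripper_width: 40.2
grasp_force: 0.0
```

>>> {"op": "send_rows", "data": {
  "series": [
    [[-20,40,0],[0,0,0],40],
    [[-20,40,0],[0,0,0],40],
    [[-20,40,0],[0,0,0],40],
    [[-20,40,0],[0,0,0],40],
    [[-20,40,0],[0,0,0],40],
    [[0,0,0],[0,0,0],40],
    [[0,0,0],[0,0,0],40]
  ]
}}

```text
clock: 21.55
position: [417.9, 58.4, 234.0]
ee_rot: [0.984, -0.178, -0.0, 0.0]
contact_force: [-0.5, 1.3, 0.1]
gripper_width: 39.9
grasp_force: 0.0
```

```bash
python3 - <<'E'
from h import *
ang()
for n in("top","scene"):
    im=get_image(n);cv2.imwrite(f"pics/end_{n}.png",im[:,:,::-1]);c=camera_info(n)
    ref=cv2.imread(f"pics/{n}0.png")
    d=(cv2.absdiff(ref,im[:,:,::-1].copy()).max(2)>60).astype(np.uint8)
    d=cv2.morphologyEx(d,cv2.MORPH_OPEN,np.ones((3,3),np.uint8))
    for q in cv2.findContours(d,0,1)[0]:
        if cv2.contourArea(q)>15:print(n,cv2.boundingRect(q))
    for a in(-.14,-.18,-.22):print("post pred",a,proj(c,[493.3+90*np.cos(a),229+90*np.sin(a),132]).round(1))
    print("tower top pred",proj(c,[493.3,229,138]).round(1),"foot",proj(c,[493.3,229,38]).round(1),"pad",proj(c,[493.3,229,33]).round(1))
E
```

```text
r 186.5 th -1.987 tool -0.358 [-0.5  1.3  0.1] z 234.0 g 0.0 [ 0.53  0.03 -0.45 -0.   -1.09  0.69] 21.55
top (11, 456, 9, 20)
top (354, 444, 13, 9)
top (383, 441, 24, 36)
top (320, 423, 43, 57)
top (264, 414, 78, 66)
top (0, 362, 38, 93)
top (40, 361, 220, 119)
top (249, 307, 19, 28)
top (164, 258, 175, 125)
top (239, 251, 6, 8)
top (216, 236, 22, 30)
top (183, 220, 29, 47)
top (278, 210, 4, 17)
top (294, 207, 25, 28)
top (220, 205, 89, 84)
top (315, 199, 14, 12)
top (287, 192, 22, 10)
post pred -0.14 [225.9 200.6]
post pred -0.18 [227.6 200.7]
post pred -0.22 [229.3 200.9]
tower top pred [222.3 241.3] foot [228.5 249.8] pad [228.8 250.2]
scene (399, 328, 11, 7)
scene (410, 319, 8, 5)
scene (418, 308, 6, 6)
scene (394, 298, 14, 10)
scene (365, 294, 5, 6)
scene (413, 292, 9, 6)
scene (346, 287, 18, 40)
scene (377, 283, 22, 15)
scene (426, 280, 8, 10)
scene (347, 270, 8, 11)
scene (274, 241, 26, 50)
scene (620, 224, 20, 34)
scene (390, 199, 7, 6)
scene (334, 192, 277, 134)
scene (381, 186, 6, 9)
scene (429, 178, 26, 13)
scene (431, 165, 14, 6)
scene (446, 135, 25, 27)
scene (450, 132, 10, 3)
scene (384, 126, 36, 46)
scene (460, 121, 5, 9)
scene (399, 118, 46, 26)
scene (328, 104, 41, 78)
scene (335, 100, 27, 6)
scene (433, 91, 15, 29)
scene (446, 45, 12, 25)
scene (484, 23, 28, 21)
scene (577, 0, 63, 30)
scene (496, 0, 28, 20)
scene (431, 0, 57, 56)
scene (327, 0, 103, 64)
post pred -0.14 [359.3 274.8]
post pred -0.18 [358. 274.]
post pred -0.22 [356.8 273.2]
tower top pred [389.  254.6] foot [385.6 292.5] pad [385.5 294.3]
```

```bash
python3 - <<'E'
from h import *
im=cv2.imread("pics/end_scene.png");h=cv2.cvtColor(im,cv2.COLOR_BGR2HSV);m=255-cv2.inRange(h,(40,90,10),(95,255,255))
for y in range(244,300,4):
    x=np.where(np.diff(np.r_[0,m[y,340:430]>0,0].astype(int)))[0]+340;print(y,x.tolist())
c=camera_info("scene")
for z in(138,120,100,60,38):print(z,proj(c,[493.3,229,z]).round(1))
E
```

```text
244 []
248 [387, 391, 427, 430]
252 [380, 400, 426, 430]
256 [379, 401, 426, 430]
260 [356, 371, 379, 401, 425, 430]
264 [352, 401, 424, 430]
268 [345, 349, 352, 400, 424, 430]
272 [345, 349, 353, 400, 424, 430]
276 [346, 350, 356, 371, 377, 399, 423, 430]
280 [346, 351, 357, 362, 378, 399, 425, 430]
284 [346, 362, 373, 398, 428, 430]
288 [346, 361, 368, 404]
292 [346, 408]
296 [346, 410]
138 [389.  254.6]
120 [388.4 261.7]
100 [387.7 269.5]
60 [386.4 284.5]
38 [385.6 292.5]
```

```bash
python3 -c "
from bench import job_done
print(job_done())"
```

```text
the job is handed in; nothing more can be done
None
```

The watchtower stands upright on stand_a's cork pad, within about 2–3 mm of its middle. I gripped it at about 22 N per finger and set it down with about 6 N of contact. After letting go I swung stand_a's shield against its stop, where a further push no longer moved it. Image differences show no disturbance to stand_b, the knight or the other items, except the gear disc, which the arm hid in the final top view. The job is handed in at about 22 s with the robot clear.

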